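# Uncap the bench inspection camera and open its iris to the stop

### The job

Get the upward-looking inspection camera ready for use. First take the cap off the lens and lay it flat, open side down, in the blue tray without dropping it; then take hold of the slim bright iris ring alone, not touching the focus ring above it or the mount ring below it, and turn it anticlockwise as seen from above until you feel its end stop, leaving it resting firmly against the stop but never forcing it. Let go, and leave the other things on the bench where they are.

Things in the scene. Friction and masses are not known exactly. Their poses are not given: they have to be found in the camera images.
- camera: Fixed camera: foot plate 120 x 120 x 12 mm, grey housing 62 x 62 mm up to z 72, then an upright stepped lens whose axis is this body's z axis. Heights above the bench in mm: mount ring 72-84, iris ring 86-97, focus ring 99-117, front barrel (42 mm diameter) to 131. Origin: bench level on the lens axis.
- mount_ring: Fixed steel ring just below the iris ring, 62 mm diameter, 12 mm high (wider than the iris ring; 2 mm gap between them). Origin at its centre. Must not be touched.
- focus_ring: Fixed black ribbed ring just above the iris ring, 46 mm diameter, 18 mm high (narrower than the iris ring). Origin at its centre. Must not be touched.
- iris: Bright iris ring, orange mark on its -x side: 58 mm diameter, 11 mm high; origin at its centre, z up. Opens anticlockwise, drag 0.10 N m. The unseen stop differs from lens to lens: 0.1 to 1.35 rad past the start. There torque climbs 2.6 N m/rad; 0.35 N m above the free-turning level strains it. With the hand still, drag may read either way: judge by the rise. Let go, it springs back until drag holds it.
- cap_center (a point): Centre of the loose black lens cap, 52 mm diameter, 16 mm high, 30 g, open side down, roof 4 mm thick, sitting loosely over the lens front (12 mm of overlap, 1.5 mm play all round): its lower edge is 119 mm above the bench and 2 mm above the focus ring. Lifts straight off.
- tray: Fixed blue open tray, 130 x 110 mm outside (x, y), walls 4 mm thick and 22 mm high, floor about 4 mm thick. Origin: centre of its underside. It stands left or right of the camera.
- spool_center (a point): Centre of a loose solder spool standing upright, 60 mm diameter, 50 mm high. Leave alone.
- tape_center (a point): Centre of a loose roll of masking tape lying flat, 100 mm diameter, 25 mm high, on the side of the camera opposite the tray. Leave alone.
- pliers_center (a point): Joint of loose blue-handled pliers lying flat; handles reach 100 mm to -x and the jaws 52 mm to +x, 13 mm high. Leave alone.
- contact_block: Loose white switch contact block, 30 x 30 mm, 44 mm high; origin at the centre of its underside. Leave alone.
Mind the look-alikes: they are no part of the job. Leave any green look-alike of the part that bears cap_center alone. Several things look just like the camera: the one meant starts farthest to the robot's left.

How it is judged:
By the outcome, as a careful person would: the job done as asked, in the order asked, and still so for the second after the job is handed in, with the robot touching nothing.
It also fails if it takes over 72 s, if anything falls off the work surface, if the arm or the gripper's body presses on something with over 40 N, if the wrist force passes 120 N, or if a joint passes its speed limit or range.

### The arm

A 6-joint arm with a two-finger parallel gripper is mounted at the origin on the work surface. World frame = base frame: x ahead of the robot, y to its left, z up, the work surface at z = 0. Lengths are in m, angles in rad, forces in N, time in s.
With the tool pointing down it reaches from about 0.375 to 0.75 m from the base axis. Payload 9 kg.
Tool frame: the origin (TCP) lies midway between the tips of the shut fingers; the grasp point (between the pads) lies 19 mm behind it; z points along the fingers, y is the line along which they close (so a half turn about z gives the same grasp; the last joint's range is limited). The gripper opens to 85 mm and grips with 20 to 120 N. Pads are 22 mm wide; open, the fingers measure 114 mm over their backs; the gripper's body (76 mm by 85 mm) begins 54 mm behind the grasp point. The pads swing forward as they close: fully open they stand 13 mm farther back than shut.
Start: joints at [1.092, 0.104, 0.097, 1.564, 0, 1.353], TCP at [0.155, 0.58, 0.231] pointing down, gripper open.
Joint ranges: [-2.99, 2.99], [-0.84, 1.86], [-1.1, 1.16], [-1.84, 2.11], [-1.51, 1.56], [-3.14, 3.14]. Speed limits (rad/s): [2.22, 2.22, 2.57, 3.14, 3.14, 3.14].

### API

Orientations are given as a unit quaternion [w, x, y, z].
In Python, from station import telemetry, viewer, hand_in gives the robot as it stands.
- The arm moves only by the tool servo_tool, never from a script. Its argument "targets" is a list of rows, each a list of 5 numbers: the closure, from -1 (fully open) to 1 (shut), then the shift along the world's x, y, z in mm, then the turn about the world's z in degrees. In form: [[hand, tx, ty, tz, twist], ...]. A call has exactly 10 rows; each row is the pose to reach, as a shift and turn from the pose commanded when the call began; what a row does not reach only later rows make up. A row lasts 1/8 s, in which the tool goes at most 62.5 mm and 10.7 degrees, less where a joint would pass 70% of its speed; a pose out of reach is approached as far as the arm can. A call with a gripper value outside its range is refused whole. The fingers move at their own pace and stop on an object; the grip force is fixed at half the most. Time passes only in rows, so rows that repeat a pose let the fingers close, or fill a call up. It gives the time, the measured TCP pose, the force, the opening and the grip force at its end, in the units of the state.
- telemetry.get_obs(): the state, without advancing time (a new reading comes with each control period).
- viewer.camera(name): name is "side" or "top"; returns the picture (384x512x3 uint8, blue, green, red); there is no depth.
- viewer.calibration(name): a dict with "fx", "fy", "cx", "cy" (pixels), "R" (3x3) and "t" (3): a world point X has camera coordinates R X + t. Camera axes: x right, y down, z forward; pixel columns grow to the right and rows downward; lengths in m; the calibration is good to about 2 mm. A picture is of the moment at which its call begins. calibration takes no time and is no camera call.
- hand_in(): hands the job in; it is judged then, once.
The state is a dict: "time_s": time; "joint_positions": joint angles; "qd": joint speeds; "joint_torque": joint torques, N m; "ee_pos": TCP position; "orientation": TCP orientation; "wrist_force": force on the tool from outside, world axes, zero at the start; "wrist_torque": the same for the moment, N m; "opening": finger opening in m; "grasp_force": force on a finger pad.
Only numpy, scipy, OpenCV 4.12 (cv2) and the standard library are available. Lean on these libraries where they do the work, as an engineer would, in place of code of your own. Each camera call takes 0.05 s, during which the arm holds its last target. There are 200 camera calls.

## Working session

There is one attempt and no reset: what is moved stays moved. The work goes in short steps, Python scripts to look and compute and a tool call to move; the robot and the scene stay as the last step left them, time stands still between calls to the robot, and variables do not carry over. Pictures are saved under pics/ and viewed, at most 10 in all, crops included, and the job is handed in when it is done.

Besides the shell and the picture viewer there is one more tool, called as a command line: name --pt "numbers of a row" for each row, then --argument value for the rest. servo_tool: Moves the arm, as the interface text tells. Its arguments: {"type":"object","properties":{"targets":{"type":"array"}},"required":["targets"]}

```bash
mkdir -p pics; ls; python3 - <<'E'
from station import telemetry, viewer
import cv2,numpy as np
for n in("top","side"):
    cv2.imwrite(f"pics/{n}0.png",viewer.camera(n)); c=viewer.calibration(n)
    R=np.array(c["R"]);print(n,c["fx"],c["cx"],c["cy"],(-R.T@np.array(c["t"])).round(3),R.round(2).tolist())
o=telemetry.get_obs();print(o)
E
```

```text
pics
top 425.94902376354065 261.4570423717185 195.44436333177939 [ 0.461 -0.024  1.193] [[0.0, -1.0, 0.01], [-0.99, -0.0, -0.14], [0.14, -0.01, -0.99]]
side 383.5297366795484 258.6396712773568 189.42400593537064 [ 0.341 -0.694  0.785] [[0.94, -0.35, -0.01], [-0.24, -0.63, -0.74], [0.25, 0.69, -0.68]]
{'time_s': 0.1, 'joint_positions': array([ 1.09232636e+00,  1.04675626e-01,  9.65505095e-02,  1.56386757e+00,
       -1.71333324e-05,  1.35314176e+00]), 'qd': array([-0.00104707, -0.00121435,  0.00236293, -0.0013501 ,  0.00032928,
        0.00148352]), 'joint_torque': array([ 6.48912057e-03, -5.58208752e+01,  5.04719567e+01,  1.31585944e-02,
       -2.76797264e-04,  4.98969280e-05]), 'ee_pos': array([0.15455559, 0.5794557 , 0.23058088]), 'orientation': array([-1.95972106e-04,  1.30038362e-01,  9.91508783e-01, -5.65231400e-04]), 'wrist_force': array([ 0.78251266, -0.08071265, -0.08405319]), 'wrist_torque': array([ 0.00932179,  0.01479881, -0.02604905]), 'grasp_force': 0.0, 'opening': 0.08531956496272944}
```

View pics/top0.png

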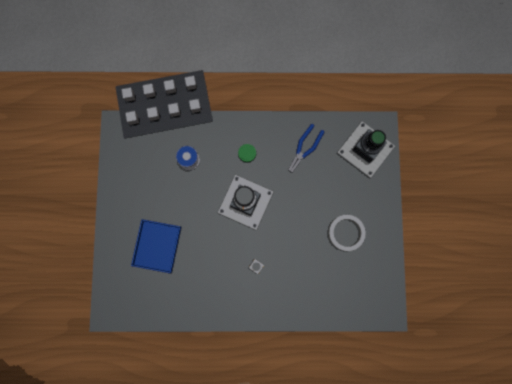

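View pics/side0.png

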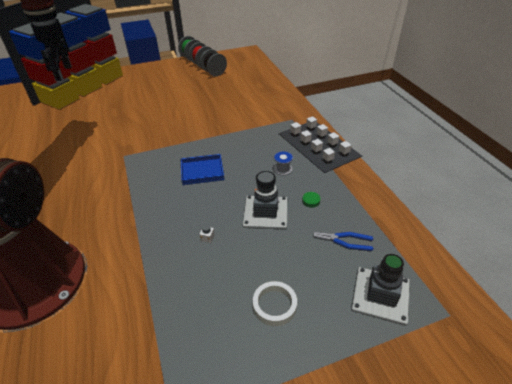

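The candidates for "camera" are the one with the dark cap at top (245,197) / side (265,180), and the one with the green cap at top (372,142) / side (392,262). The loose green disc at top (247,153) is a look-alike cap. The camera farthest left (+y) is the dark-capped one at (245,197). The tray is to its left at (157,246).

```bash
cat > h.py <<'E'
from station import telemetry, viewer
import cv2,numpy as np
def ray(n,u,v):
    c=viewer.calibration(n);R=np.array(c["R"]);t=np.array(c["t"])
    d=R.T@np.array([(u-c["cx"])/c["fx"],(v-c["cy"])/c["fy"],1]);return -R.T@t,d
def onz(n,u,v,z):
    o,d=ray(n,u,v);return o+d*(z-o[2])/d[2]
def proj(n,X):
    c=viewer.calibration(n);p=np.array(c["R"])@np.array(X)+np.array(c["t"])
    return np.array([c["fx"]*p[0]/p[2]+c["cx"],c["fy"]*p[1]/p[2]+c["cy"]])
def tri(p,q):
    (a,d),(b,e)=ray("top",*p),ray("side",*q)
    s=np.linalg.lstsq(np.c_[d,-e],b-a,rcond=None)[0];P,Q=a+s[0]*d,b+s[1]*e
    return (P+Q)/2,np.linalg.norm(P-Q)
E
python3 - <<'E'
from h import *
t=cv2.imread("pics/top0.png");s=cv2.imread("pics/side0.png")
a=cv2.resize(t[165:240,205:285],None,fx=5,fy=5,interpolation=3);b=cv2.resize(s[155:235,230:305],None,fx=5,fy=5,interpolation=3)
im=np.zeros((400,780,3),np.uint8);im[:375,:400]=a;im[:400,404:779]=b;cv2.imwrite("pics/crop0.png",im)
for n,i,(x0,y0,x1,y1) in(("top",t,(205,165,285,240)),("side",s,(230,185,305,235))):
    m=cv2.inRange(cv2.cvtColor(i,cv2.COLOR_BGR2HSV),(0,0,120),(180,60,255));k=np.zeros_like(m);k[y0:y1,x0:x1]=m[y0:y1,x0:x1]
    c=max(cv2.findContours(k,0,2)[0],key=cv2.contourArea);r=cv2.minAreaRect(c);print(n,r)
    if n=="top": print([onz(n,*p,.012).round(4) for p in cv2.boxPoints(r)],onz(n,*r[0],.012))
m=cv2.inRange(cv2.cvtColor(t,cv2.COLOR_BGR2HSV),(105,120,30),(130,255,255));k=m*0;k[205:285,120:195]=m[205:285,120:195]
c=max(cv2.findContours(k,0,2)[0],key=cv2.contourArea);r=cv2.minAreaRect(c);print("tray",r,onz("top",*r[0],.022),[onz("top",*p,.022).round(3)for p in cv2.boxPoints(r)])
E
```

```text
top ((245.3004150390625, 201.61016845703125), (41.81159973144531, 41.72040939331055), 24.22774314880371)
[array([0.5816, 0.086 , 0.012 ]), array([0.6894, 0.0394, 0.012 ]), array([ 0.6408, -0.0679,  0.012 ]), array([ 0.5341, -0.0202,  0.012 ])] [0.61109249 0.00932998 0.012     ]
side ((265.0, 211.0), (30.0, 44.0), 90.0)
tray ((155.6180419921875, 245.81434631347656), (40.79007339477539, 48.41245651245117), 11.888657569885254) [0.48796299 0.25242152 0.022     ] [array([0.436, 0.318, 0.022]), array([0.564, 0.296, 0.022]), array([0.541, 0.186, 0.022]), array([0.413, 0.209, 0.022])]
```

View pics/crop0.png

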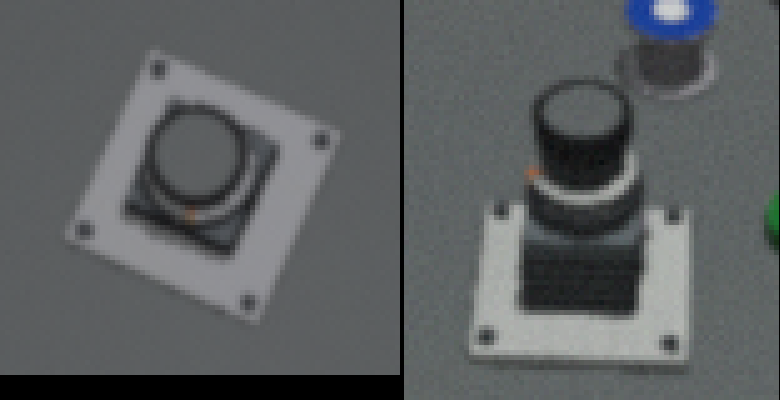

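The crop shows a dark cap, bright iris ring and orange mark (top ≈ (243,208)), so this is the right camera. The cap-top centre is at about top (244.4,195.8) and side (265.8,176.4).

```bash
python3 - <<'E'
from h import *
P=(205+197/5-.4,165+154/5-.4);Q=(230+179/5-.4,155+107/5-.4)
print(tri(P,Q),onz("top",*P,.135),onz("side",*Q,.135))
# plate corner estimates at z=.012 from hole centres top and side
T=[(158,69),(320,140),(84,230),(248,302)]
print("holes top",np.mean([onz("top",205+u/5-.4,165+v/5-.4,.012) for u,v in T],0))
S=[(501,210),(674,215),(487,336),(670,343)]
print("holes side",np.mean([onz("side",230+(u-404)/5-.4,155+v/5-.4,.012) for u,v in S],0))
E
```

```text
(array([0.61131737, 0.00896086, 0.13878649]), np.float64(0.0014580233464968136)) [0.61114226 0.00925906 0.135     ] [0.613644   0.01299816 0.135     ]
holes top [0.61127113 0.0098673  0.012     ]
holes side [0.6133245 0.0121499 0.012    ]
```

servo_tool --pt "-1 40 -50 0 -10" --pt "-1 80 -100 0 -20" --pt "-1 120 -150 0 -30" --pt "-1 160 -200 0 -40" --pt "-1 200 -250 0 -50" --pt "-1 240 -300 0 -60" --pt "-1 280 -350 0 -70" --pt "-1 320 -400 0 -80" --pt "-1 360 -450 0 -85" --pt "-1 400 -500 0 -85"

```text
time_s: 1.35
ee_pos: [0.546, 0.0898, 0.2311]
orientation: [-0.0, 0.766, 0.643, 0.0]
wrist_force: [0.5, 1.0, 0.3]
opening: 0.0855
grasp_force: 0.0
```

servo_tool --pt "-1 30 -35 0 0" --pt "-1 57 -69 0 0" --pt "-1 57 -69 0 0" --pt "-1 57 -69 -30 0" --pt "-1 57 -69 -60 0" --pt "-1 57 -69 -85 0" --pt "-1 57 -69 -100 0" --pt "-1 57 -69 -114 0" --pt "-1 57 -69 -114 0" --pt "-1 57 -69 -114 0"

```text
time_s: 2.6
ee_pos: [0.6026, 0.0226, 0.1183]
orientation: [0.001, 0.766, 0.643, 0.0]
wrist_force: [-0.1, 0.2, -0.3]
opening: 0.0853
grasp_force: 0.0
```

```bash
python3 - <<'E'
from h import *
t=viewer.camera("top");s=viewer.camera("side")
o=telemetry.get_obs();print(o["ee_pos"],o["wrist_force"],proj("top",o["ee_pos"]),proj("side",o["ee_pos"]))
im=np.zeros((400,800,3),np.uint8);im[:400,:400]=cv2.resize(t[155:235,205:285],None,fx=5,fy=5,interpolation=3);im[:,400:]=cv2.resize(s[135:215,225:305],None,fx=5,fy=5,interpolation=3);cv2.imwrite("pics/c1.png",im)
E
```

```text
[0.60271836 0.02260225 0.1183431 ] [ 0.37743617  0.44435948 -0.5007322 ] [238.92525062 199.5893309 ] [260.23097997 179.54942775]
```

View pics/c1.png

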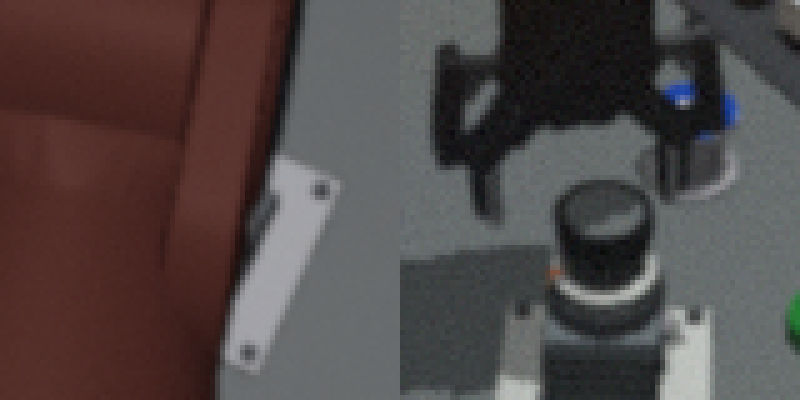

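The side view shows the fingers open, straddling behind the cap. The tips are at about crop (487,220) and (670,195), and the cap top is at (605,205), so I'll shift +9, −12 mm.

```bash
python3 - <<'E'
from h import *
p=proj("side",[.6027,.0226,.1313]);print((p-[225,135]+.4)*5+[400,0])
a=np.radians(-10);d=np.array([np.cos(a),np.sin(a),0])*.046
for s in(-1,1): print((proj("side",np.array([.6027,.0226,.1313])+s*d)-[225,135]+.4)*5+[400,0])
E
```

```text
[577.90557247 206.12440449]
[491.05834551 217.19895162]
[663.77075545 195.17508522]
```

servo_tool --pt "-1 5 -6 0 0" --pt "-1 9 -12 -1 0" --pt "-1 9 -12 -1 0" --pt "-1 9 -12 -1 0" --pt "-0.2 9 -12 -1 0" --pt "-0.2 9 -12 -1 0" --pt "-0.1 9 -12 -1 0" --pt "-0.1 9 -12 -1 0" --pt "-0.1 9 -12 -1 0" --pt "-0.1 9 -12 -1 0"

```text
time_s: 3.95
ee_pos: [0.6114, 0.0108, 0.1168]
orientation: [0.0, 0.766, 0.643, 0.0]
wrist_force: [-2.0, 0.6, 5.6]
opening: 0.0498
grasp_force: 62.5
```

servo_tool --pt "0.5 0 0 2 0" --pt "0.5 0 0 5 0" --pt "0.5 0 0 10 0" --pt "0.5 0 0 15 0" --pt "0.5 0 0 20 0" --pt "0.5 0 0 30 0" --pt "0.5 0 0 45 0" --pt "0.5 0 0 60 0" --pt "0.5 0 0 60 0" --pt "0.5 0 0 60 0"

```text
time_s: 5.2
ee_pos: [0.6111, 0.0107, 0.1761]
orientation: [-0.0, 0.766, 0.643, -0.0]
wrist_force: [-0.1, -0.6, -0.2]
opening: 0.05
grasp_force: 62.1
```

```bash
python3 - <<'E'
from h import *
s=viewer.camera("side")
o=telemetry.get_obs();print(o["ee_pos"],o["wrist_force"],o["wrist_torque"],o["opening"])
cv2.imwrite("pics/c2.png",cv2.resize(s[115:215,210:310],None,fx=5,fy=5,interpolation=3))
E
```

```text
[0.61090291 0.01072204 0.17577145] [ 0.19528777 -0.27718576 -0.04210902] [ 0.00526882 -0.00928747  0.02456588] 0.049978746982077715
```

View pics/c2.png

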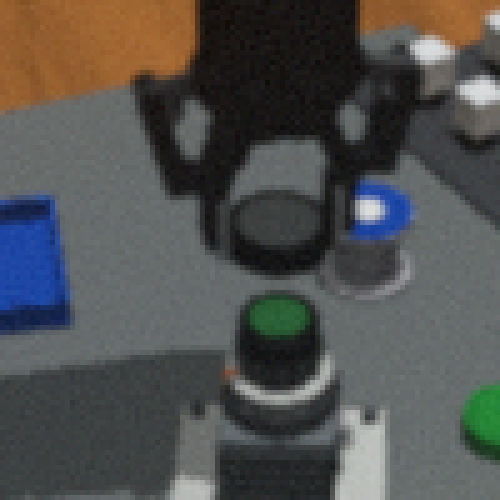

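The cap is held level, and the bare lens (green glass at crop (280,315)) is clear below it. Now moving over to the tray.

servo_tool --pt "0.5 -16 32 0 0" --pt "0.5 -32 64 0 0" --pt "0.5 -48 96 0 0" --pt "0.5 -66 130 0 0" --pt "0.5 -84 166 0 0" --pt "0.5 -102 202 0 0" --pt "0.5 -114 226 0 0" --pt "0.5 -120 238 -20 0" --pt "0.5 -122 242 -40 0" --pt "0.5 -122 242 -60 0"

```text
time_s: 6.5
ee_pos: [0.4887, 0.2521, 0.1138]
orientation: [-0.0, 0.766, 0.643, -0.001]
wrist_force: [-0.3, 0.4, 0.9]
opening: 0.0496
grasp_force: 62.1
```

servo_tool --pt "0.5 0 0 -20 0" --pt "0.5 0 0 -40 0" --pt "0.5 0 0 -60 0" --pt "0.5 0 0 -80 0" --pt "0.5 0 0 -90 0" --pt "0.5 0 0 -98 0" --pt "0.5 0 0 -102 0" --pt "0.5 0 0 -105 0" --pt "0.5 0 0 -105 0" --pt "0.5 0 0 -105 0"

```text
time_s: 7.75
ee_pos: [0.4894, 0.2528, 0.0117]
orientation: [0.0, 0.766, 0.643, 0.0]
wrist_force: [-0.6, 0.0, -0.5]
opening: 0.0499
grasp_force: 62.1
```

servo_tool --pt "0.5 0 0 -2 0" --pt "0.5 0 0 -4 0" --pt "0.5 0 0 -6 0" --pt "0.5 0 0 -7 0" --pt "0.5 0 0 -7.5 0" --pt "0.5 0 0 -8 0" --pt "0.5 0 0 -8.5 0" --pt "0.5 0 0 -9 0" --pt "0.5 0 0 -9 0" --pt "0.5 0 0 -9 0"

```text
time_s: 9.0
ee_pos: [0.4892, 0.2527, 0.0024]
orientation: [0.0, 0.766, 0.643, 0.0]
wrist_force: [0.6, 0.0, 0.1]
opening: 0.0499
grasp_force: 62.1
```

servo_tool --pt "0.5 0 0 -0.2 0" --pt "0.5 0 0 -0.4 0" --pt "0.5 0 0 -0.6 0" --pt "0.5 0 0 -0.8 0" --pt "0.5 0 0 -0.8 0" --pt "0.5 0 0 -0.8 0" --pt "0.5 0 0 -0.8 0" --pt "0.5 0 0 -0.8 0" --pt "0.5 0 0 -0.8 0" --pt "0.5 0 0 -0.8 0"

```text
time_s: 10.25
ee_pos: [0.4892, 0.2527, 0.0018]
orientation: [0.0, 0.766, 0.643, 0.0]
wrist_force: [-2.7, -1.5, 5.0]
opening: 0.0499
grasp_force: 62.7
```

servo_tool --pt "-0.2 0 0 0 0" --pt "-0.35 0 0 0 0" --pt "-0.45 0 0 0 0" --pt "-0.45 0 0 0 0" --pt "-0.45 0 0 0 0" --pt "-0.45 0 0 5 0" --pt "-0.45 0 0 15 0" --pt "-0.45 0 0 40 0" --pt "-0.45 0 0 80 0" --pt "-0.45 0 0 130 0"

```text
time_s: 11.5
ee_pos: [0.4886, 0.2526, 0.1328]
orientation: [-0.0, 0.766, 0.643, -0.0]
wrist_force: [0.4, -0.4, -0.9]
opening: 0.0618
grasp_force: 0.0
```

```bash
python3 - <<'E'
from h import *
s=viewer.camera("side");t=viewer.camera("top")
o=telemetry.get_obs();print(o["ee_pos"],o["wrist_force"],o["opening"])
im=np.zeros((400,800,3),np.uint8);im[:,:400]=cv2.resize(t[160:240,205:285],None,fx=5,fy=5,interpolation=3);im[:,400:]=cv2.resize(s[130:210,170:290],(400,400),interpolation=3) if 0 else cv2.resize(s[130:230,190:290],None,fx=4,fy=4,interpolation=3)
cv2.imwrite("pics/c3.png",im)
E
```

```text
[0.4923627  0.25355725 0.13856992] [-0.2356267   0.67986468  0.81084915] 0.06217886703210957
```

View pics/c3.png

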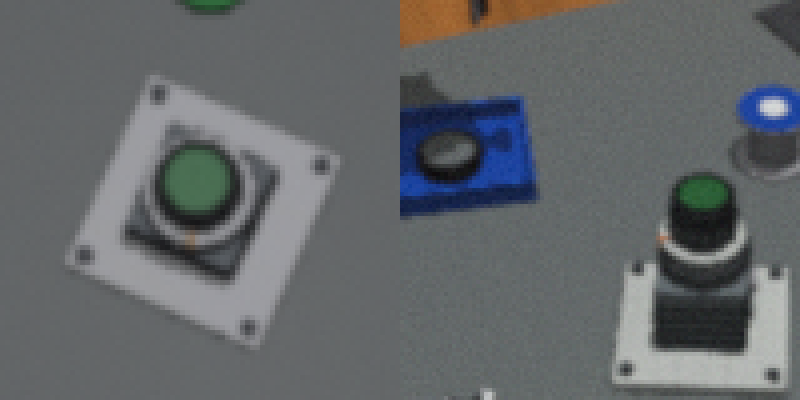

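The cap lies flat, open side down, in the tray at about crop (450,157). The iris ring and its orange mark, at top crop (190,238), are still in place. Next I return over the lens.

servo_tool --pt "-1 0 0 40 0" --pt "-1 10 -20 60 0" --pt "-1 28 -56 60 0" --pt "-1 46 -92 60 0" --pt "-1 64 -128 60 0" --pt "-1 82 -164 60 0" --pt "-1 100 -200 60 0" --pt "-1 114 -228 60 0" --pt "-1 122 -242 60 0" --pt "-1 122 -242 60 0"

```text
time_s: 12.85
ee_pos: [0.6113, 0.0104, 0.1915]
orientation: [-0.0, 0.766, 0.643, 0.0]
wrist_force: [-0.2, -0.9, -0.1]
opening: 0.0854
grasp_force: 0.0
```

servo_tool --pt "-1 0 0 0 0" --pt "-1 0 0 -20 0" --pt "-1 0 0 -45 0" --pt "-1 0 0 -65 0" --pt "-1 0 0 -80 0" --pt "-1 0 0 -90 0" --pt "-1 0 0 -95 0" --pt "-1 0 0 -97 0" --pt "-1 0 0 -97 0" --pt "-1 0 0 -97 0"

```text
time_s: 14.1
ee_pos: [0.6115, 0.0106, 0.0951]
orientation: [0.0, 0.766, 0.643, 0.0]
wrist_force: [0.1, -1.0, 0.7]
opening: 0.0854
grasp_force: 0.0
```

servo_tool --pt "-1 0 0 -4 0" --pt "-1 0 0 -8 0" --pt "-1 0 0 -10.5 0" --pt "-0.4 0 0 -10.5 0" --pt "-0.4 0 0 -10.5 0" --pt "-0.3 0 0 -10.5 0" --pt "-0.2 0 0 -10.5 0" --pt "-0.2 0 0 -10.5 0" --pt "-0.2 0 0 -10.5 0" --pt "-0.2 0 0 -10.5 0"

```text
time_s: 15.35
ee_pos: [0.6116, 0.0106, 0.0849]
orientation: [0.001, 0.766, 0.643, 0.0]
wrist_force: [-0.2, -0.6, 4.9]
opening: 0.0553
grasp_force: 62.6
```

```bash
python3 - <<'E'
from h import *
s=viewer.camera("side")
o=telemetry.get_obs();print(o["time_s"],o["ee_pos"],o["wrist_force"],o["wrist_torque"],o["opening"],o["grasp_force"])
cv2.imwrite("pics/c4.png",cv2.resize(s[140:215,225:305],None,fx=7,fy=7,interpolation=3))
E
```

```text
15.4 [0.61159443 0.01064074 0.08486864] [-1.38727388  0.21470178  5.1467463 ] [0.04199003 0.14371734 0.025871  ] 0.055428482074355016 62.57082223892212
```

View pics/c4.png

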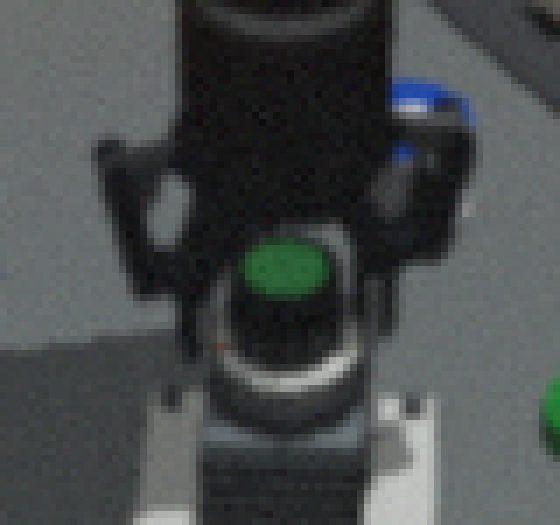

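```bash
python3 - <<'E'
from h import *
a=np.radians(-10)
for r in(.029,.034,.039):
  for z in(.084,.090,.096):
    print(r,z,[((proj("side",[.6116+s*r*np.cos(a),.0106+s*r*np.sin(a),z])-[225,140]+.4)*7).round() for s in(-1,1)])
E
```

```text
0.029 0.084 [array([208., 371.]), array([357., 351.])]
0.029 0.09 [array([208., 359.]), array([357., 339.])]
0.029 0.096 [array([208., 348.]), array([357., 328.])]
0.034 0.084 [array([196., 372.]), array([369., 349.])]
0.034 0.09 [array([195., 361.]), array([370., 338.])]
0.034 0.096 [array([195., 349.]), array([370., 326.])]
0.039 0.084 [array([183., 374.]), array([382., 348.])]
0.039 0.09 [array([182., 363.]), array([383., 336.])]
0.039 0.096 [array([182., 351.]), array([383., 325.])]
```

servo_tool --pt "0 0 0 0.2 0.3" --pt "0 0 0 0.4 0.6" --pt "0 0 0 0.5 0.9" --pt "0 0 0 0.5 1.2" --pt "0 0 0 0.5 1.5" --pt "0 0 0 0.5 1.8" --pt "0 0 0 0.5 2.1" --pt "0 0 0 0.5 2.4" --pt "0 0 0 0.5 2.7" --pt "0 0 0 0.5 3"

```text
time_s: 16.65
ee_pos: [0.6116, 0.0106, 0.0849]
orientation: [0.0, 0.749, 0.663, 0.0]
wrist_force: [0.7, -0.5, 5.5]
opening: 0.0553
grasp_force: 62.6
```

```bash
cat > w.py <<'E'
from h import *
from scipy.spatial.transform import Rotation as Ro
o=telemetry.get_obs();q=o["orientation"];y=Ro.from_quat([q[1],q[2],q[3],q[0]]).apply([0,1,0])
print(o["time_s"],o["ee_pos"].round(4),"F",o["wrist_force"].round(1),"T",o["wrist_torque"].round(3),"psi",np.degrees(np.arctan2(y[1],y[0])).round(2),o["opening"].round(4))
E
python3 w.py
```

```text
Traceback (most recent call last):
  File "w.py", line 4, in <module>
    print(o["time_s"],o["ee_pos"].round(4),"F",o["wrist_force"].round(1),"T",o["wrist_torque"].round(3),"psi",np.degrees(np.arctan2(y[1],y[0])).round(2),o["opening"].round(4))
                                                                                                                                                         ^^^^^^^^^^^^^^^^^^
AttributeError: 'float' object has no attribute 'round'
```

```bash
sed -i 's/o\["opening"\].round(4)/o["opening"]/' w.py; python3 w.py;python3 w.py
```

```text
16.65 [0.6116 0.0106 0.0849] F [ 0.7 -0.5  5.5] T [-0.018 -0.412 -0.098] psi -6.92 0.05525854718835256
16.65 [0.6116 0.0106 0.0849] F [ 0.7 -0.5  5.5] T [-0.018 -0.412 -0.098] psi -6.92 0.05525854718835256
```

servo_tool --pt "0 0 0 0 0.5" --pt "0 0 0 0 1" --pt "0 0 0 0 1.5" --pt "0 0 0 0 2" --pt "0 0 0 0 2.5" --pt "0 0 0 0 3" --pt "0 0 0 0 3.5" --pt "0 0 0 0 4" --pt "0 0 0 0 4.5" --pt "0 0 0 0 5"

```text
time_s: 17.9
ee_pos: [0.6116, 0.0106, 0.0849]
orientation: [0.0, 0.719, 0.695, 0.0]
wrist_force: [1.4, -0.3, 4.6]
opening: 0.055
grasp_force: 62.6
```

```bash
python3 w.py
```

```text
17.9 [0.6116 0.0106 0.0849] F [ 1.4 -0.3  4.6] T [-0.005 -0.379 -0.115] psi -1.92 0.05502764679683189
```

servo_tool --pt "0 0 0 0 0.5" --pt "0 0 0 0 1" --pt "0 0 0 0 1.5" --pt "0 0 0 0 2" --pt "0 0 0 0 2.5" --pt "0 0 0 0 3" --pt "0 0 0 0 3.5" --pt "0 0 0 0 4" --pt "0 0 0 0 4.5" --pt "0 0 0 0 5"

```text
time_s: 19.15
ee_pos: [0.6116, 0.0106, 0.0849]
orientation: [0.0, 0.688, 0.726, 0.0]
wrist_force: [1.4, 0.4, 4.7]
opening: 0.0551
grasp_force: 62.7
```

```bash
python3 w.py
```

```text
19.15 [0.6116 0.0106 0.0849] F [1.4 0.4 4.7] T [-0.011 -0.366 -0.09 ] psi 3.08 0.05511221902133172
```

servo_tool --pt "0 0 0 0 0.5" --pt "0 0 0 0 1" --pt "0 0 0 0 1.5" --pt "0 0 0 0 2" --pt "0 0 0 0 2.5" --pt "0 0 0 0 3" --pt "0 0 0 0 3.5" --pt "0 0 0 0 4" --pt "0 0 0 0 4.5" --pt "0 0 0 0 5"

```text
time_s: 20.4
ee_pos: [0.6116, 0.0106, 0.0849]
orientation: [0.0, 0.656, 0.755, 0.0]
wrist_force: [1.5, -1.1, 5.7]
opening: 0.0552
grasp_force: 62.7
```

```bash
python3 w.py
```

```text
20.4 [0.6116 0.0106 0.0849] F [ 1.5 -1.1  5.7] T [-0.02  -0.388 -0.057] psi 8.08 0.055181815543483816
```

servo_tool --pt "0 0 0 0 0.5" --pt "0 0 0 0 1" --pt "0 0 0 0 1.5" --pt "0 0 0 0 2" --pt "0 0 0 0 2.5" --pt "0 0 0 0 3" --pt "0 0 0 0 3.5" --pt "0 0 0 0 4" --pt "0 0 0 0 4.5" --pt "0 0 0 0 5"

```text
time_s: 21.65
ee_pos: [0.6116, 0.0106, 0.0849]
orientation: [0.0, 0.622, 0.783, 0.0]
wrist_force: [2.0, 0.7, 5.2]
opening: 0.0553
grasp_force: 62.7
```

```bash
python3 w.py
```

```text
21.65 [0.6116 0.0106 0.0849] F [2.  0.7 5.2] T [-0.015 -0.389 -0.072] psi 13.08 0.05533437789127797
```

servo_tool --pt "0 0 0 0 0.5" --pt "0 0 0 0 1" --pt "0 0 0 0 1.5" --pt "0 0 0 0 2" --pt "0 0 0 0 2.5" --pt "0 0 0 0 3" --pt "0 0 0 0 3.5" --pt "0 0 0 0 4" --pt "0 0 0 0 4.5" --pt "0 0 0 0 5"

```text
time_s: 22.9
ee_pos: [0.6116, 0.0106, 0.0849]
orientation: [0.0, 0.587, 0.809, 0.0]
wrist_force: [0.8, -0.7, 5.5]
opening: 0.0557
grasp_force: 62.7
```

```bash
python3 w.py
```

```text
22.9 [0.6116 0.0106 0.0849] F [ 0.8 -0.7  5.5] T [ 0.012 -0.387 -0.099] psi 18.08 0.055669885848832174
```

servo_tool --pt "0 0 0 0 0.5" --pt "0 0 0 0 1" --pt "0 0 0 0 1.5" --pt "0 0 0 0 2" --pt "0 0 0 0 2.5" --pt "0 0 0 0 3" --pt "0 0 0 0 3.5" --pt "0 0 0 0 4" --pt "0 0 0 0 4.5" --pt "0 0 0 0 5"

```text
time_s: 24.15
ee_pos: [0.6116, 0.0106, 0.0849]
orientation: [0.0, 0.551, 0.834, 0.0]
wrist_force: [0.7, -0.2, 6.4]
opening: 0.055
grasp_force: 62.7
```

```bash
python3 w.py
```

```text
24.15 [0.6116 0.0106 0.0849] F [ 0.7 -0.2  6.4] T [ 0.025 -0.41  -0.106] psi 23.08 0.05497899556354872
```

servo_tool --pt "0 0 0 0 0.5" --pt "0 0 0 0 1" --pt "0 0 0 0 1.5" --pt "0 0 0 0 2" --pt "0 0 0 0 2.5" --pt "0 0 0 0 3" --pt "0 0 0 0 3.5" --pt "0 0 0 0 4" --pt "0 0 0 0 4.5" --pt "0 0 0 0 5"

```text
time_s: 25.4
ee_pos: [0.6116, 0.0106, 0.0849]
orientation: [0.0, 0.514, 0.858, 0.0]
wrist_force: [1.8, 0.4, 5.3]
opening: 0.0556
grasp_force: 62.7
```

```bash
python3 w.py
```

```text
25.4 [0.6116 0.0106 0.0849] F [1.8 0.4 5.3] T [ 0.021 -0.454 -0.125] psi 28.08 0.05559499738311643
```

servo_tool --pt "0 0 0 0 0.5" --pt "0 0 0 0 1" --pt "0 0 0 0 1.4" --pt "0 0 0 0 1.8" --pt "0 0 0 0 2.2" --pt "0 0 0 0 2.6" --pt "0 0 0 0 3" --pt "0 0 0 0 3.4" --pt "0 0 0 0 3.7" --pt "0 0 0 0 4"

```text
time_s: 26.65
ee_pos: [0.6116, 0.0106, 0.0849]
orientation: [0.0, 0.484, 0.875, 0.0]
wrist_force: [1.2, 0.7, 4.8]
opening: 0.0555
grasp_force: 62.6
```

```bash
python3 w.py
```

```text
26.65 [0.6116 0.0106 0.0849] F [1.2 0.7 4.8] T [ 0.041 -0.365 -0.248] psi 32.06 0.055537306768155846
```

Torque rose from about 0.10 to 0.25 N m. I'll confirm the slope with +1°.

servo_tool --pt "0 0 0 0 0.1" --pt "0 0 0 0 0.2" --pt "0 0 0 0 0.3" --pt "0 0 0 0 0.4" --pt "0 0 0 0 0.5" --pt "0 0 0 0 0.6" --pt "0 0 0 0 0.7" --pt "0 0 0 0 0.8" --pt "0 0 0 0 0.9" --pt "0 0 0 0 1"

```text
time_s: 27.9
ee_pos: [0.6115, 0.0106, 0.0849]
orientation: [0.0, 0.477, 0.879, 0.0]
wrist_force: [0.8, 0.2, 6.0]
opening: 0.0553
grasp_force: 62.6
```

```bash
python3 w.py
```

```text
27.9 [0.6115 0.0106 0.0849] F [0.8 0.2 6. ] T [ 0.078 -0.369 -0.301] psi 33.05 0.05529840885916395
```

That confirms the stop: the rise is 0.20 N m, with the slope as described. Releasing.

servo_tool --pt "-0.6 0 0 0 0" --pt "-1 0 0 0 0" --pt "-1 0 0 0 0" --pt "-1 0 0 0 0" --pt "-1 0 0 0 0" --pt "-1 0 0 10 0" --pt "-1 0 0 30 0" --pt "-1 0 0 60 0" --pt "-1 0 0 100 0" --pt "-1 0 0 130 0"

```text
time_s: 29.15
ee_pos: [0.6117, 0.0106, 0.2184]
orientation: [0.002, 0.477, 0.879, 0.0]
wrist_force: [1.0, 0.2, 0.1]
opening: 0.0855
grasp_force: 0.0
```

servo_tool --pt "-1 -20 40 0 0" --pt "-1 -40 80 0 0" --pt "-1 -60 120 0 0" --pt "-1 -80 160 0 0" --pt "-1 -90 180 0 0" --pt "-1 -90 180 0 0" --pt "-1 -90 180 0 0" --pt "-1 -90 180 0 0" --pt "-1 -90 180 0 0" --pt "-1 -90 180 0 0"

```text
time_s: 30.4
ee_pos: [0.5213, 0.1903, 0.2145]
orientation: [-0.0, 0.477, 0.879, -0.0]
wrist_force: [-0.4, -0.4, 0.6]
opening: 0.0851
grasp_force: 0.0
```

```bash
python3 w.py; python3 - <<'E'
from h import *
s=viewer.camera("side");t=viewer.camera("top")
im=np.zeros((400,800,3),np.uint8);im[:,:400]=cv2.resize(t[160:240,205:285],None,fx=5,fy=5,interpolation=3);im[:,400:]=cv2.resize(s[130:230,190:290],None,fx=4,fy=4,interpolation=3)
cv2.imwrite("pics/c5.png",im)
E
```

```text
30.4 [0.5213 0.1903 0.2145] F [-0.4 -0.4  0.6] T [-0.046 -0.005 -0.006] psi 33.02 0.08514161655481463
```

View pics/c5.png

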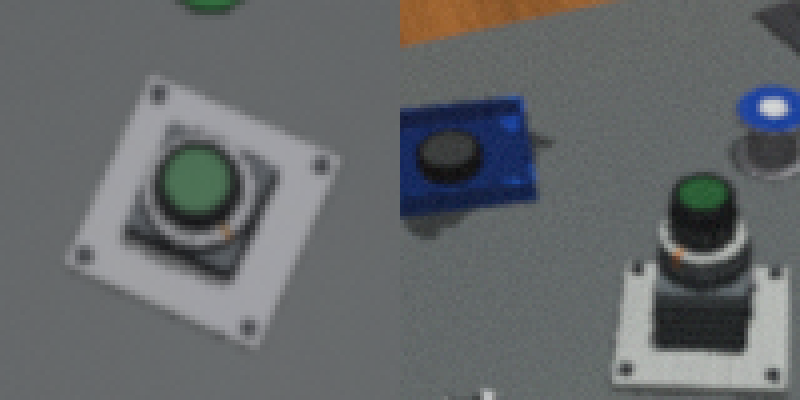

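The orange mark moved anticlockwise from top crop (190,238) to (225,231). The cap is still flat in the tray at (450,157), and the gripper is clear of everything.

```bash
python3 -c "
from station import hand_in
print(hand_in())"
```

```text
the job is handed in; nothing more can be done
None
```

The job is handed in at about 30 s of the 72 s limit: the cap lies flat, open side down, in the blue tray, and the iris ring was turned anticlockwise about 43° to its end stop, with torque peaking about 0.20 N m above free turning (limit 0.35), then released with the gripper clear.

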